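# Swing out the ledge arms and lay the peg board on them

## Task

The cedar ledge on the balcony table has two folding aluminium arms. Swing each arm out until it clicks home in its end detent, square to the ledge, then lay the pine peg board across both arms and let go. Leave the glass, the espresso cup, the dish and the dominoes where they are.

Things in the scene. Friction and masses are not known exactly. Their poses are not given: they have to be found in the camera images.
- ledge: fixed dark cedar bar 74 x 300 x 70 mm high (x -25 to 49, y -150 to 150 mm about its origin, which is at the underside on the hinge line; at yaw 0 x points away from the robot). Two flat aluminium arms, 22 wide, 12 thick (top faces 82 mm above the table), hinge on its top: a at y = -125, b at y = +25, x = 0. Behind each hinge a dark detent housing, 84 mm high, x 33 to 49 mm
- swing_a (a joint): swing of arm a (red pin): 0 folded along the ledge's +y, 1.571 rad out along its -x at a hard stop, counter-clockwise from above. Friction holds it where it is left; a sprung detent resists from about 1.25 rad (some 5 N at the pin), crests at 1.45, then pulls it to the stop and holds it
- swing_b (a joint): the same for arm b (blue pin)
- swing_a_pin (a point): on the red upright finger pin at the free end of arm a, 110 mm from its hinge: 14 mm diameter, from the arm's top face (82 mm above the table) up to 114 mm; this point is on its axis, 100 mm above the table
- swing_b_pin (a point): the same on the blue pin of arm b
- swing_a_hinge (a point): on the hinge axis of arm a, level with the arm's top face (82 mm above the table); a bolt head, 22 mm across, stands 8 mm above the face here. The board lies between bolt heads and pins: its centre 57 mm (within 20) in front of the hinge line
- swing_b_hinge (a point): on the hinge axis of arm b, at the height of the arm's top face (82 mm above the table)
- board: loose pine peg board, 230 x 54 x 20 mm, about 0.2 kg, flat on the table left or right; origin at the centre of its underside, x along its length, y across its width, z up. Two rows of small dark holes on top; two short coloured pegs fixed near its ends reach 38 mm above the underside, over 65 mm from the middle
- glass: empty drinking glass, 66 mm diameter at its rim, 105 mm high (taller than the arms), close in front of the arms' sweep; origin at the centre of its underside; bystander
- cup: white espresso cup, 60 mm diameter, 54 mm high, with a handle; origin at the centre of its underside; bystander that stands beneath the arms' sweep
- dish: round brushed aluminium dish, 130 mm diameter, 28 mm high; origin at the centre of its underside; bystander
- domino0: lowest of a stack of three black dominoes, each 24 x 48 x 8 mm, behind the ledge; origin at the centre of its underside; bystander
- domino1: middle domino of the stack; bystander
- domino2: top domino of the stack; bystander

How it is judged:
By the outcome, as a careful person would: the job done as asked, in the order asked, and still so for the second after the job is handed in, with the robot touching nothing.
It also fails if it takes over 72 s, if anything falls off the work surface, if the arm or the gripper's body presses on something with over 40 N, if the wrist force passes 120 N, or if a joint passes its speed limit or range.

## Robot

A 7-joint arm with a two-finger parallel gripper is mounted at the origin on the work surface. World frame = base frame: x ahead of the robot, y to its left, z up, the work surface at z = 0. Lengths are in m, angles in rad, forces in N, time in s.
With the tool pointing down it reaches from about 0.425 to 0.925 m from the base axis. Payload 6.8 kg.
Tool frame: the origin (TCP) lies at the very end of the fingers, on their centre line; the grasp point (between the pads) lies 19 mm behind it (ctrl.hold_point_z is the distance from the TCP to the grasp point, in m); z points along the fingers, y is the direction in which the jaws open and shut (so a half turn about z gives the same grasp; the last joint's range is limited). The gripper opens to 88 mm and grips with 3 to 60 N. Pads are 20 mm wide; open, the fingers measure 115 mm over their backs; the gripper's body (75 mm by 178 mm) begins 61 mm behind the grasp point.
Start: joints at [-1.254, 0.477, 0.022, 1.555, -0.011, 1.109, -0.083], TCP at [0.278, 0.615, 0.223] pointing down, gripper open.
Joint ranges: [-2.96, 2.96], [-0.34, 2.1], [-1.41, 1.46], [0.24, 2.44], [-1.37, 4.51], [0.17, 1.92], [-2.96, 2.96]. Speed limits (rad/s): [2.39, 2.39, 3.14, 3.14, 3.14, 3.14, 3.14].

## Interface

Orientations are given as a rotation vector (axis times angle).
In Python, from rig import telemetry, optics, workorder, ctrl gives the robot as it stands.
- The arm moves only by the shell command python3 -m jog 'ROWS'. ROWS is JSON, a list of rows, each a list of 3 entries, a list of its own where there are three numbers: the shift along the world's x, y, z in m, then the turn, a rotation vector about the world's x, y, z in rad, then the opening in per cent of the stroke, from 0 (shut) to 100 (fully open). A call has 1 to 20 rows; each row is the pose to reach, as a shift and turn from the pose commanded when the call began; what a row does not reach only later rows make up. A row lasts 1/10 s, in which the tool goes at most 50 mm and 8.59 degrees, less where a joint would pass 70% of its speed; a pose out of reach is approached as far as the arm can. A call with a gripper value outside its range is refused whole. The fingers move at their own pace and stop on an object; the grip force is fixed at half the most. Time passes only in rows, so rows that repeat a pose let the fingers close. It gives the time, the measured TCP pose, the force and the opening at its end, in the units of the state.
- telemetry.read_state(): the state, without advancing time (a new reading comes with each control period).
- optics.get_image(name): name is "scene" or "side" or "wrist"; returns a dict with "color" (400x640x3 uint8, red, green, blue), "depth" (400x640 float32, m along the optical axis (not along the pixel's ray), 0 where there is no reading), "fov_y" (degrees; the focal length in pixels is half the picture's height over the tangent of half this angle, whatever the lens; pixels are square), "cx", "cy" (the principal point, pixels), "camera_from_world" (4x4, takes a point from world to camera coordinates). Camera axes: x right, y down, z forward; pixel columns grow to the right and rows downward; lengths in m; the calibration is good to about 2 mm. A picture is of the moment at which its call begins.
- workorder.job_done(): hands the job in, once; it reports no verdict.
The state is a dict: "time_s": time; "joints": joint angles; "dq": joint speeds; "tau": joint torques, N m; "eef_pos": TCP position; "ee_rot": TCP orientation; "force": force on the tool from outside, world axes, zero at the start; "moment": the same for the moment, N m; "grip_width": finger opening in m.
Only numpy, scipy, OpenCV 4.12 (cv2) and the standard library are available. Lean on these libraries where they do the work, as an engineer would, in place of code of your own. Each camera call takes 0.05 s, during which the arm holds its last target. There are 200 camera calls.

## Working session

There is one attempt and no reset: what is moved stays moved. The work goes in short steps, Python scripts to look and compute and a shell command to move; the robot and the scene stay as the last step left them, time stands still between calls to the robot, and variables do not carry over. Pictures are saved under pics/ and viewed, about 8 in all and at most 12, crops included, and the job is handed in when it is done.

```bash
ls; mkdir -p pics; cat > h.py <<'E'
import numpy as np, cv2
from rig import telemetry, optics, workorder, ctrl
def cloud(im):
    d=im["depth"];h,w=d.shape;f=h/2/np.tan(np.radians(im["fov_y"])/2)
    v,u=np.mgrid[:h,:w];P=np.stack([(u-im["cx"])*d/f,(v-im["cy"])*d/f,d,np.ones_like(d)],-1)
    W=P@np.linalg.inv(im["camera_from_world"]).T
    W=W[...,:3];W[d==0]=np.nan;return W
def save(n,im): cv2.imwrite(f"pics/{n}.png",im["color"][...,::-1])
E
python3 - <<'E'
from h import *
for n in("scene","side"):
    im=optics.get_image(n);save(n+"0",im);np.save(n+"0.npy",cloud(im));np.save(n+"c.npy",im["color"])
    print(np.linalg.inv(im["camera_from_world"]).round(3))
s=telemetry.read_state();print(s)
E
```

```text
pics
[[-0.607  0.627 -0.489  0.992]
 [ 0.795  0.473 -0.38   0.314]
 [-0.007 -0.619 -0.785  0.748]
 [ 0.     0.     0.     1.   ]]
[[-0.772 -0.366  0.519  0.163]
 [-0.635  0.471 -0.612  0.507]
 [-0.021 -0.802 -0.596  0.572]
 [ 0.     0.     0.     1.   ]]
{'time_s': 0.1, 'joints': array([-1.2540844 ,  0.47770135,  0.02233402,  1.55630084, -0.01151046,
        1.10932204, -0.08309083]), 'dq': array([ 0.00016204, -0.00073929, -0.00011459, -0.00185259, -0.00089573,
       -0.00227995, -0.0009776 ]), 'tau': array([ 3.25534827e-03, -5.84082627e+01,  1.53912429e+00, -2.73311734e+01,
       -5.42602607e-02,  1.31092171e-02,  5.06196386e-05]), 'eef_pos': array([0.27798455, 0.61452166, 0.22181143]), 'ee_rot': array([-6.62186156e-01, -3.07076791e+00,  2.49116008e-03]), 'force': array([-0.39719828, -0.03375532,  0.16421795]), 'moment': array([-0.04850891,  0.01560199, -0.01100628]), 'grip_width': 0.08795074978043148}
```

View pics/scene0.png

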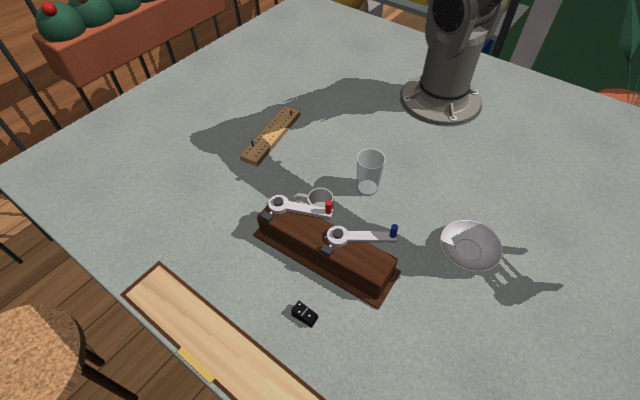

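View pics/side0.png

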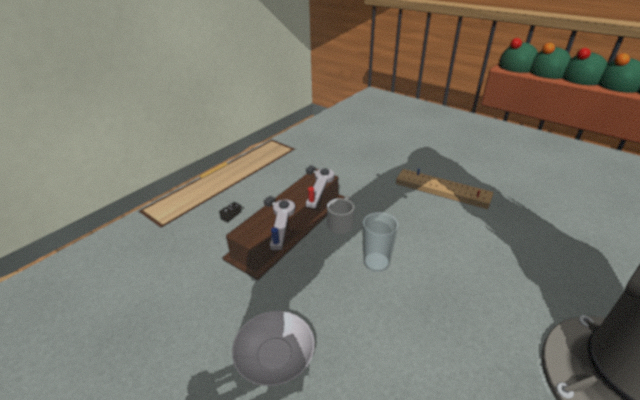

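The scene view shows the board at (270,135), the glass at (370,172) and the cup at (320,197). Hinge a is at (278,203) with its red pin at (329,207), and hinge b is at (338,235) with its blue pin at (394,231). The dish is at (471,245) and the dominoes at (305,313). Both arms are already slightly swung out.

```bash
cat > meas.py <<'E'
from h import *
W=np.load("scene0.npy");c=np.load("scenec.npy").astype(int)
S=np.load("side0.npy");cs=np.load("sidec.npy").astype(int)
def blob(W,m,name):
    p=W[m&np.isfinite(W[...,2])];v=np.argwhere(m).mean(0) if m.any() else None
    print(name,len(p),"uv",v[::-1].round(),"mean",p.mean(0).round(4),"min",p.min(0).round(4),"max",p.max(0).round(4)) if len(p) else print(name,0)
    return p
for n,X,C in(("sc",W,c),("sd",S,cs)):
    z=X[...,2];r,g,b=C[...,0],C[...,1],C[...,2]
    reg=(z>.07)&(z<.125)&(X[...,0]>.3)&(X[...,0]<1)
    blob(X,reg&(r>2*g+20)&(r>2*b)&(r>90),n+" red"); blob(X,reg&(b>1.6*r+15)&(b>1.5*g),n+" blue")
    # dark cedar top z~.07
    m=(z>.062)&(z<.075)&(X[...,0]>.4)&(X[...,0]<1)&(abs(X[...,1])<.5)&(r>g+10)&(r<130)
    p=blob(X,m,n+" cedar")
    if len(p): print(cv2.minAreaRect((p[:,:2]*1000).astype(np.float32)))
    # bolt heads & arms
    m=(z>.0785)&(z<.0835)&(r>120)&(abs(r-b)<40)
    blob(X,m,n+" arms")
    m=(z>.0868)&(z<.095)&(X[...,0]>.4)
    k,l,st,ce=cv2.connectedComponentsWithStats(m.astype(np.uint8))
    for i in range(1,k):
        if st[i,4]>15: blob(X,l==i,n+" hi")
    m=(z>.006)&(z<.45)&(X[...,0]>.25)&(X[...,1]>-.6)&(X[...,1]<.6)
    k,l,st,ce=cv2.connectedComponentsWithStats(m.astype(np.uint8))
    for i in range(1,k):
        if st[i,4]>60:
            p=blob(X,l==i,n+" obj")
            print("    ",cv2.minAreaRect((p[:,:2]*1000).astype(np.float32)))
E
python3 meas.py
```

```text
sc red 47 uv [329. 205.] mean [0.5919 0.0248 0.1065] min [0.5859 0.0164 0.0843] max [0.598  0.0292 0.1148]
sc blue 66 uv [393. 230.] mean [0.5644 0.1616 0.1047] min [0.556  0.1548 0.0881] max [0.5686 0.1667 0.1157]
sc cedar 3464 uv [335. 246.] mean [0.6442 0.0762 0.0687] min [ 0.5926 -0.0994  0.0621] max [0.6862 0.199  0.073 ]
((639.7145385742188, 48.12248992919922), (75.09361267089844, 297.7889404296875), 4.128238677978516)
sc arms 1105 uv [329. 221.] mean [0.6078 0.0355 0.081 ] min [ 0.401  -0.1008  0.0785] max [0.658  0.1691 0.0835]
sc hi 111 uv [85. 27.] mean [ 0.475  -1.0561  0.091 ] min [ 0.4016 -1.0769  0.087 ] max [ 0.547  -1.0463  0.0949]
sc hi 48 uv [52. 38.] mean [ 0.5728 -1.0832  0.0906] min [ 0.5529 -1.1261  0.0868] max [ 0.5873 -1.0593  0.0948]
sc hi 34 uv [363. 155.] mean [ 0.4149 -0.0067  0.0907] min [ 0.4001 -0.0109  0.0868] max [0.4351 0.0037 0.0947]
sc hi 61 uv [369. 170.] mean [0.448  0.0307 0.0909] min [ 0.4191 -0.0005  0.0869] max [0.459  0.0498 0.0949]
sc hi 64 uv [277. 201.] mean [ 0.6368 -0.0781  0.0885] min [ 0.6277 -0.0893  0.0868] max [ 0.6464 -0.067   0.0
[... 4376 characters left out ...]
1376953, 60.738155364990234), 10.108633995056152)
sd obj 259 uv [230. 211.] mean [0.7693 0.106  0.0195] min [0.7598 0.0773 0.0063] max [0.7858 0.1278 0.0267]
     ((772.7803955078125, 102.56060028076172), (26.01888084411621, 50.4659423828125), 0.012996054254472256)
sd obj 1685 uv [379. 240.] mean [0.4203 0.0253 0.0698] min [ 0.3915 -0.0158  0.0062] max [0.4566 0.0525 0.1067]
     ((423.436767578125, 19.601028442382812), (64.76459503173828, 65.23321533203125), 24.101398468017578)
sd obj 3944 uv [273. 347.] mean [0.4484 0.2899 0.0167] min [0.3792 0.2282 0.006 ] max [0.5084 0.3565 0.0308]
     ((443.1877746582031, 292.72125244140625), (128.3135223388672, 126.82454681396484), 39.769371032714844)
```

```bash
python3 -m jog '[[[0.1,-0.2,0],[0,0,-0.25],28],[[0.1,-0.2,0],[0,0,-0.25],28],[[0.1,-0.2,0],[0,0,-0.25],28],[[0.1,-0.2,0],[0,0,-0.25],28],[[0.1,-0.2,0],[0,0,-0.25],28],[[0.3125,-0.592,-0.02],[0,0,-0.73],28],[[0.3125,-0.592,-0.02],[0,0,-0.73],28],[[0.3125,-0.592,-0.02],[0,0,-0.73],28],[[0.3125,-0.592,-0.02],[0,0,-0.73],28],[[0.3125,-0.592,-0.02],[0,0,-0.73],28],[[0.3125,-0.592,-0.02],[0,0,-0.73],28],[[0.3125,-0.592,-0.02],[0,0,-0.73],28],[[0.3125,-0.592,-0.02],[0,0,-0.73],28],[[0.3125,-0.592,-0.02],[0,0,-0.73],28],[[0.3125,-0.592,-0.02],[0,0,-0.73],28],[[0.3125,-0.592,-0.02],[0,0,-0.73],28]]'
python3 - <<'E'
from h import *
s=telemetry.read_state();print(s["joints"].round(3),s["eef_pos"].round(4),s["ee_rot"].round(3),s["grip_width"],s["force"])
im=optics.get_image("wrist");save("w1",im);W=cloud(im);c=im["color"].astype(int)
r,g,b=c[...,0],c[...,1],c[...,2];m=(r>2*g+20)&(r>2*b)&(r>90)&(W[...,2]>.07)&(W[...,2]<.13)
p=W[m];print(len(p),p.min(0),p.max(0)); t=p[p[:,2]>.11]; print(t.mean(0),len(t))
E
```

```text
time_s: 1.7
eef_pos: [0.5905, 0.0219, 0.2022]
ee_rot: [-1.718, -2.629, 0.001]
force: [-0.6, 0.3, 0.2]
grip_width: 0.0248
[-0.454  0.376  0.401  1.805 -0.172  0.995  0.43 ] [0.5905 0.0219 0.2022] [-1.718e+00 -2.629e+00  1.000e-03] 0.024766373303219315 [-0.64746376  0.34883417  0.21650942]
260 [0.58613188 0.01464734 0.0892718 ] [0.59868729 0.02836784 0.11498524]
[0.59243123 0.02194987 0.11317557] 187
```

View pics/w1.png

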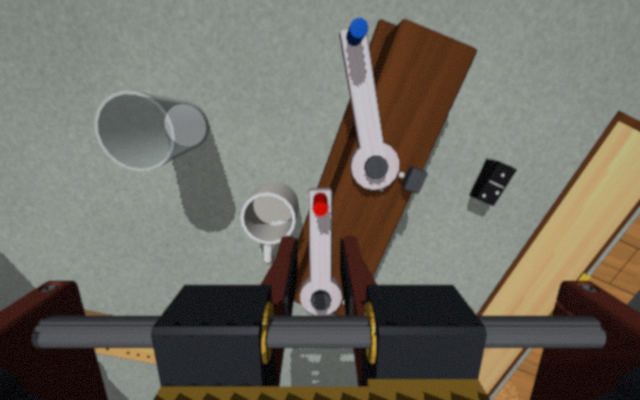

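The wrist view shows the red pin at (320,205), directly between the fingers, and the cup at (268,215) below. I'll descend over pin a and work out the arc.

```bash
python3 -m jog '[[[0.0015,0,-0.05],[0,0,0],28],[[0.0015,0,-0.09],[0,0,0],28],[[0.0015,0,-0.114],[0,0,0],28],[[0.0015,0,-0.114],[0,0,0],28],[[0.0015,0,-0.114],[0,0,0],28]]'
python3 - <<'E'
import numpy as np
for n,s in(("a",113.4),("b",125.4)):
    e=184.6;N=14 if n=="a" else 12
    for k in range(1,N+1):
        t=s+(e-s)*k/N
        d=.11*(np.array([np.cos(np.radians(t)),np.sin(np.radians(t))])-[np.cos(np.radians(s)),np.sin(np.radians(s))])
        print(n,d.round(4),round(np.radians(t-s),3))
E
```

```text
time_s: 2.25
eef_pos: [0.5921, 0.0246, 0.0891]
ee_rot: [-1.712, -2.634, -0.0]
force: [0.5, -0.0, 0.7]
grip_width: 0.0246
a [-0.0088 -0.0043] 0.089
a [-0.0171 -0.0093] 0.178
a [-0.025  -0.0151] 0.266
a [-0.0324 -0.0215] 0.355
a [-0.0391 -0.0285] 0.444
a [-0.0452 -0.0362] 0.533
a [-0.0506 -0.0443] 0.621
a [-0.0553 -0.0529] 0.71
a [-0.0591 -0.0618] 0.799
a [-0.0622 -0.0711] 0.888
a [-0.0644 -0.0806] 0.976
a [-0.0658 -0.0903] 1.065
a [-0.0663 -0.1   ] 1.154
a [-0.066  -0.1098] 1.243
b [-0.0075 -0.0058] 0.086
b [-0.0144 -0.0122] 0.172
b [-0.0208 -0.0193] 0.258
b [-0.0265 -0.0268] 0.344
b [-0.0316 -0.0348] 0.431
b [-0.036  -0.0432] 0.517
b [-0.0396 -0.0519] 0.603
b [-0.0425 -0.0609] 0.689
b [-0.0445 -0.0702] 0.775
b [-0.0458 -0.0796] 0.861
b [-0.0463 -0.089 ] 0.947
b [-0.0459 -0.0985] 1.033
```

```bash
python3 -m jog '[[[-0.009,-0.004,0],[0,0,0.089],28],[[-0.017,-0.009,0],[0,0,0.178],28],[[-0.025,-0.015,0],[0,0,0.266],28],[[-0.032,-0.0215,0],[0,0,0.355],28],[[-0.039,-0.0285,0],[0,0,0.444],28],[[-0.045,-0.036,0],[0,0,0.533],28],[[-0.0505,-0.044,0],[0,0,0.621],28],[[-0.055,-0.053,0],[0,0,0.71],28],[[-0.059,-0.062,0],[0,0,0.8],28],[[-0.062,-0.071,0],[0,0,0.888],28],[[-0.0645,-0.0805,0],[0,0,0.976],28],[[-0.066,-0.09,0],[0,0,1.065],28],[[-0.0665,-0.1,0],[0,0,1.154],28],[[-0.0665,-0.105,0],[0,0,1.2],28],[[-0.066,-0.11,0],[0,0,1.243],28],[[-0.066,-0.11,0],[0,0,1.243],28],[[-0.066,-0.11,0],[0,0,1.243],28]]'
python3 - <<'E'
from h import *
im=optics.get_image("scene");save("s2",im);W=cloud(im);c=im["color"].astype(int)
r,g,b=c[...,0],c[...,1],c[...,2];m=(r>2*g+20)&(r>2*b)&(r>90)&(W[...,2]>.07)&(W[...,2]<.13)&(W[...,0]<.8)&(W[...,1]>-.3)
p=W[m];print(len(p),p.min(0),p.max(0));print(telemetry.read_state()["joints"].round(2))
E
```

```text
time_s: 3.95
eef_pos: [0.5274, -0.0869, 0.0902]
ee_rot: [-0.137, 3.136, -0.001]
force: [-0.4, -0.8, -0.4]
grip_width: 0.0246
22 [ 0.51999735 -0.09298411  0.11141043] [ 0.53471287 -0.07189152  0.12912258]
[ 0.    0.42  0.05  2.01 -0.03  0.71  1.74]
```

View pics/s2.png

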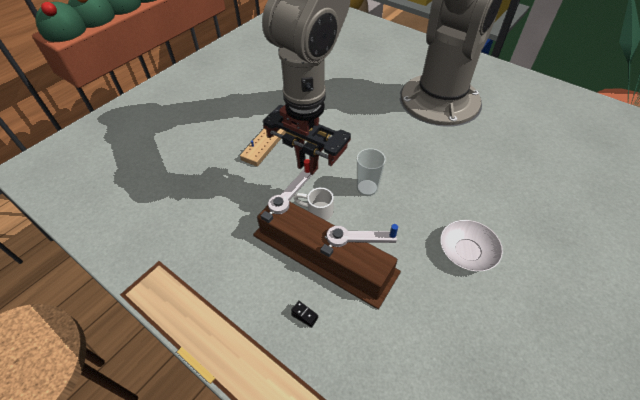

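The scene view shows arm a standing out with its red pin at (308,163), and the cup and glass where they were. Next is pin b.

```bash
python3 -m jog '[[[0,0,0.05],[0,0,0],28],[[0,0,0.1],[0,0,0],28],[[0.02,0.04,0.112],[0,0,-0.14],28],[[0.036,0.08,0.112],[0,0,-0.29],28],[[0.036,0.12,0.112],[0,0,-0.44],28],[[0.036,0.16,0.112],[0,0,-0.59],28],[[0.036,0.2,0.112],[0,0,-0.74],28],[[0.036,0.247,0.112],[0,0,-0.89],28],[[0.036,0.247,0.112],[0,0,-1.033],28],[[0.036,0.247,0.112],[0,0,-1.033],28],[[0.036,0.247,0.112],[0,0,-1.033],28],[[0.036,0.247,0.112],[0,0,-1.033],28],[[0.036,0.247,0.112],[0,0,-1.033],28]]'
python3 - <<'E'
from h import *
im=optics.get_image("wrist");save("w3",im);W=cloud(im);c=im["color"].astype(int)
r,g,b=c[...,0],c[...,1],c[...,2]
for m in((b>1.6*r+15)&(b>1.5*g),(r>2*g+20)&(r>2*b)&(r>90)):
    p=W[m&(W[...,2]>.108)&(W[...,2]<.12)];print(len(p),p.mean(0) if len(p) else 0)
s=telemetry.read_state();print(s["eef_pos"],s["ee_rot"])
E
```

```text
time_s: 5.3
eef_pos: [0.5624, 0.1587, 0.2008]
ee_rot: [1.43, 2.797, -0.0]
force: [0.0, -0.7, 0.4]
grip_width: 0.0246
200 [0.56172099 0.1602141  0.11307345]
135 [ 0.52736936 -0.08504584  0.11273629]
[0.56240432 0.15885531 0.20080365] [ 1.43044970e+00  2.79682318e+00 -2.13914527e-06]
```

```bash
python3 -m jog '[[[0,0.001,-0.05],[0,0,0],28],[[0,0.001,-0.09],[0,0,0],28],[[0,0.001,-0.112],[0,0,0],28],[[0,0.001,-0.112],[0,0,0],28],[[-0.0075,-0.005,-0.112],[0,0,0.086],28],[[-0.0145,-0.011,-0.112],[0,0,0.172],28],[[-0.021,-0.018,-0.112],[0,0,0.258],28],[[-0.0265,-0.026,-0.112],[0,0,0.344],28],[[-0.0315,-0.034,-0.112],[0,0,0.431],28],[[-0.036,-0.042,-0.112],[0,0,0.517],28],[[-0.0395,-0.051,-0.112],[0,0,0.603],28],[[-0.0425,-0.06,-0.112],[0,0,0.689],28],[[-0.0445,-0.069,-0.112],[0,0,0.775],28],[[-0.046,-0.0785,-0.112],[0,0,0.861],28],[[-0.0465,-0.088,-0.112],[0,0,0.947],28],[[-0.0465,-0.093,-0.112],[0,0,0.99],28],[[-0.046,-0.0975,-0.112],[0,0,1.033],28],[[-0.046,-0.0975,-0.112],[0,0,1.033],28],[[-0.046,-0.0975,-0.112],[0,0,1.033],28]]'

```

```text
time_s: 7.25
eef_pos: [0.5171, 0.0622, 0.0898]
ee_rot: [-0.135, 3.137, 0.0]
force: [0.0, -0.1, 0.0]
grip_width: 0.0247
```

```bash
python3 -m jog '[[[0,0,0.05],[0,0,0],28],[[0,0,0.1],[0,0,0],28],[[0,0,0.14],[0,0,0],28],[[0,-0.045,0.14],[0,0,0.1],100],[[-0.02,-0.09,0.14],[0,0,0.1],100],[[-0.03,-0.13,0.14],[0,0,0.1],100],[[-0.045,-0.17,0.14],[0,0,0.1],100],[[-0.06,-0.21,0.14],[0,0,0.1],100],[[-0.07,-0.25,0.14],[0,0,0.1],100],[[-0.08,-0.3,0.14],[0,0,0.1],100],[[-0.089,-0.34,0.14],[0,0,0.1],100],[[-0.089,-0.355,0.14],[0,0,0.1],100],[[-0.089,-0.355,0.14],[0,0,0.1],100],[[-0.089,-0.355,0.14],[0,0,0.1],100]]'
cat > look.py <<'E'
from h import *
im=optics.get_image("wrist");save("w4",im);W=cloud(im);z=W[...,2]
m=(z>.012)&(z<.026)&(W[...,1]<-.2)&(W[...,0]<.7)&(W[...,0]>.2)
k,l,st,ce=cv2.connectedComponentsWithStats(m.astype(np.uint8))
for i in range(1,k):
    if st[i,4]>500: p=W[l==i];print(st[i],cv2.minAreaRect((p[:,:2]*1000).astype(np.float32)),np.median(p[:,2]))
s=telemetry.read_state();print(s["joints"].round(2),s["eef_pos"],s["ee_rot"])
im=optics.get_image("scene");save("s4",im);W=cloud(im);c=im["color"].astype(int);z=W[...,2]
r,g,b=c[...,0],c[...,1],c[...,2]
for m in((b>1.6*r+15)&(b>1.5*g),(r>2*g+20)&(r>2*b)&(r>90)):
    p=W[m&(z>.09)&(z<.12)&(W[...,0]>.3)&(W[...,0]<.8)&(abs(W[...,1])<.3)];print(len(p),p.min(0),p.max(0))
m=(z>.0868)&(z<.095)&(W[...,0]>.6)&(W[...,0]<.7)
k,l,st,ce=cv2.connectedComponentsWithStats(m.astype(np.uint8))
for i in range(1,k):
    if st[i,4]>15: p=W[l==i];print("bolt",p.mean(0))
E
python3 look.py
```

```text
time_s: 8.65
eef_pos: [0.4276, -0.2916, 0.2288]
ee_rot: [-0.295, 3.127, 0.001]
force: [-0.1, 1.0, -0.1]
grip_width: 0.0877
[ 292   77   48  183 7915] ((428.95477294921875, -294.9495544433594), (228.6792755126953, 54.02425003051758), 10.208259582519531) 0.019230322583754955
[ 0.37  0.21  0.13  1.93 -0.03  1.    2.27] [ 0.42779588 -0.29092829  0.22880667] [-2.97572625e-01  3.12713623e+00  9.92660438e-04]
60 [0.51149222 0.05689818 0.09009776] [0.52413882 0.0699486  0.11583551]
38 [ 0.52084803 -0.08974966  0.09076034] [ 0.53382247 -0.07951938  0.11495329]
bolt [ 0.6367194  -0.07779315  0.0886319 ]
bolt [0.62617816 0.071424   0.08897777]
```

View pics/w4.png

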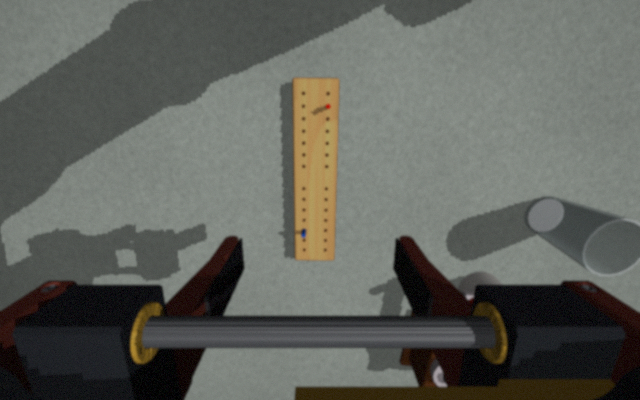

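View pics/s4.png

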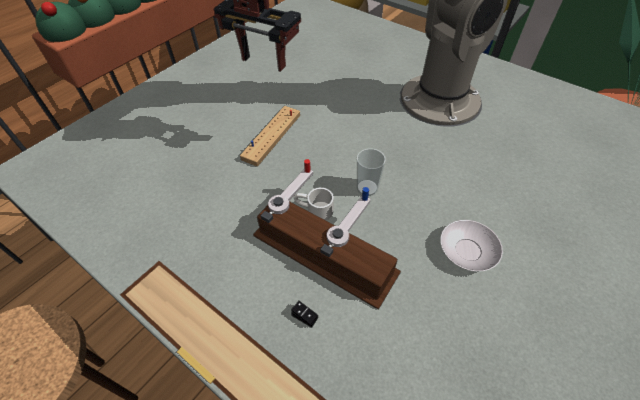

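The wrist view shows the board at (316,168), lined up between the open jaws. The scene view shows both arms square to the ledge, red pin at (307,166) and blue pin at (366,194), with the bystanders unmoved. Next I'll grasp the board.

```bash
python3 -m jog '[[[0.001,-0.002,-0.05],[0,0,0],100],[[0.001,-0.003,-0.1],[0,0,-0.01],100],[[0.001,-0.003,-0.15],[0,0,-0.01],100],[[0.001,-0.003,-0.19],[0,0,-0.01],100],[[0.001,-0.003,-0.21],[0,0,-0.01],100],[[0.001,-0.003,-0.22],[0,0,-0.01],100],[[0.001,-0.003,-0.225],[0,0,-0.01],100],[[0.001,-0.003,-0.225],[0,0,-0.01],100],[[0.001,-0.003,-0.225],[0,0,-0.01],30],[[0.001,-0.003,-0.225],[0,0,-0.01],30],[[0.001,-0.003,-0.225],[0,0,-0.01],30],[[0.001,-0.003,-0.225],[0,0,-0.01],30],[[0.001,-0.003,-0.225],[0,0,-0.01],30],[[0.001,-0.003,-0.225],[0,0,-0.01],30],[[0.001,-0.003,-0.225],[0,0,-0.01],30],[[0.001,-0.003,-0.225],[0,0,-0.01],30]]'

```

```text
time_s: 10.35
eef_pos: [0.4284, -0.2956, 0.004]
ee_rot: [-0.279, 3.129, -0.0]
force: [-1.7, 0.7, 5.6]
grip_width: 0.0535
```

```bash
python3 -m jog '[[[0,0,0.02],[0,0,0],30],[[0,0,0.05],[0,0,0],30],[[0,0,0.09],[0,0,0],30],[[0,0,0.13],[0,0,0],30],[[0,0,0.17],[0,0,0],30],[[0.01,0.02,0.19],[0,0,-0.12],30],[[0.02,0.04,0.19],[0,0,-0.24],30],[[0.03,0.06,0.19],[0,0,-0.36],30],[[0.04,0.08,0.19],[0,0,-0.48],30],[[0.05,0.1,0.19],[0,0,-0.6],30],[[0.06,0.12,0.19],[0,0,-0.72],30],[[0.07,0.14,0.19],[0,0,-0.84],30],[[0.08,0.16,0.19],[0,0,-0.96],30],[[0.09,0.18,0.19],[0,0,-1.08],30],[[0.1,0.2,0.19],[0,0,-1.2],30],[[0.11,0.22,0.19],[0,0,-1.32],30],[[0.12,0.24,0.19],[0,0,-1.44],30],[[0.133,0.265,0.19],[0,0,-1.56],30],[[0.1455,0.2885,0.19],[0,0,-1.68],30],[[0.1455,0.2885,0.19],[0,0,-1.68],30]]'
python3 -m jog '[[[0,0,0],[0,0,0],30],[[0,0,0],[0,0,0],30],[[0,0,0],[0,0,0],30]]'
python3 - <<'E'
from h import *
im=optics.get_image("scene");save("s5",im);W=cloud(im);np.save("s5.npy",W);c=im["color"].astype(int)
s=telemetry.read_state();print(s["joints"].round(2),s["eef_pos"],s["ee_rot"],s["force"],s["grip_width"])
z=W[...,2];m=(z>.195)&(z<.222)&(W[...,0]>.5)&(W[...,0]<.65)&(abs(W[...,1])<.15)&(c[...,0]>c[...,2]+30)
k,l,st,ce=cv2.connectedComponentsWithStats(m.astype(np.uint8))
p=W[m];print(len(p),p.mean(0),p.max(0),p.min(0),cv2.minAreaRect((p[:,:2]*1000).astype(np.float32)))
E
```

```text
time_s: 12.35
eef_pos: [0.5747, -0.0022, 0.1929]
ee_rot: [-2.139, -2.299, -0.001]
force: [-0.6, -0.2, -1.5]
grip_width: 0.0537
time_s: 12.65
eef_pos: [0.5731, -0.0084, 0.1936]
ee_rot: [-2.145, -2.295, 0.001]
force: [0.3, 0.4, -0.9]
grip_width: 0.0539
[-0.31  0.35  0.28  1.85 -0.11  0.96  0.08] [ 0.57323655 -0.00821151  0.19363724] [-2.14498244e+00 -2.29526918e+00  5.32596499e-04] [-0.1129755   0.2958696  -1.79276059] 0.053815663842639035
1816 [0.57543942 0.03516978 0.20693771] [0.60815811 0.10812151 0.22199138] [ 0.53603164 -0.12282013  0.19500597] ((572.3463134765625, -7.685150146484375), (70.6816635131836, 229.12442016601562), 5.025941848754883)
```

View pics/s5.png

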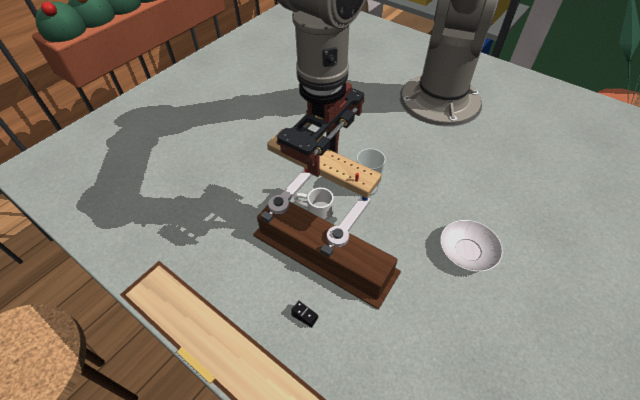

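The scene view shows the board held level above both arms, with its right end at (375,185). The arms and bystanders are undisturbed. I'll lower it.

```bash
python3 -m jog '[[[0.001,0.001,-0.03],[0,0,0],30],[[0.001,0.001,-0.06],[0,0,0],30],[[0.001,0.001,-0.08],[0,0,0],30],[[0.001,0.001,-0.095],[0,0,0],30],[[0.001,0.001,-0.1],[0,0,0],30],[[0.001,0.001,-0.104],[0,0,0],30],[[0.001,0.001,-0.106],[0,0,0],30],[[0.001,0.001,-0.107],[0,0,0],30],[[0.001,0.001,-0.107],[0,0,0],30],[[0.001,0.001,-0.107],[0,0,0],30]]'

```

```text
time_s: 13.7
eef_pos: [0.575, -0.0059, 0.0872]
ee_rot: [2.143, 2.296, 0.001]
force: [0.1, -0.1, -1.1]
grip_width: 0.0537
```

```bash
python3 -m jog '[[[0,0,-0.0005],[0,0,0],30],[[0,0,-0.001],[0,0,0],30],[[0,0,-0.0015],[0,0,0],30],[[0,0,-0.0015],[0,0,0],30],[[0,0,-0.0015],[0,0,0],30]]'

```

```text
time_s: 14.2
eef_pos: [0.5749, -0.0059, 0.086]
ee_rot: [2.143, 2.297, 0.001]
force: [-2.1, 1.0, 5.2]
grip_width: 0.0537
```

```bash
python3 -m jog '[[[0,0,0],[0,0,0],66],[[0,0,0],[0,0,0],72],[[0,0,0],[0,0,0],80],[[0,0,0],[0,0,0],80],[[0,0,0],[0,0,0],80],[[0,0,0],[0,0,0],80],[[0,0,0.015],[0,0,0],80],[[0,0,0.04],[0,0,0],80],[[0,0,0.08],[0,0,0],80],[[0,0,0.12],[0,0,0],80],[[0,0,0.16],[0,0,0],80],[[-0.03,0,0.19],[0,0,0],80],[[-0.06,-0.05,0.2],[0,0,0],80],[[-0.07,-0.1,0.2],[0,0,0],80],[[-0.08,-0.14,0.2],[0,0,0],80],[[-0.08,-0.18,0.2],[0,0,0],80],[[-0.08,-0.22,0.2],[0,0,0],80],[[-0.08,-0.22,0.2],[0,0,0],80],[[-0.08,-0.22,0.2],[0,0,0],80]]'
python3 - <<'E'
from h import *
for n in("scene","side"):
    im=optics.get_image(n);save(n+"6",im);W=cloud(im);z=W[...,2];X=W[...,0];Y=W[...,1];c=im["color"].astype(int)
    r,g,b=c[...,0],c[...,1],c[...,2]
    m=(z>.094)&(z<.107)&(X>.52)&(X<.63)&(abs(Y)<.16)&(r>b+30)
    p=W[m];print(n,len(p),np.median(p[:,2]),cv2.minAreaRect((p[:,:2]*1000).astype(np.float32)))
    A=np.c_[p[:,:2],np.ones(len(p))];print("plane",np.linalg.lstsq(A,p[:,2],rcond=None)[0])
    for m in((b>1.6*r+15)&(b>1.5*g),(r>2*g+20)&(r>2*b)&(r>90)):
        p=W[m&(z>.09)&(z<.13)&(X>.3)&(X<.54)&(abs(Y)<.3)];print(len(p),p.min(0),p.max(0)) if len(p) else print(0)
    m=(z>.006)&(z<.15)&(X>.35)&(Y>-.2)&(Y<.6)&(X<.9)
    k,l,st,ce=cv2.connectedComponentsWithStats(m.astype(np.uint8))
    for i in range(1,k):
        if st[i,4]>60: print(cv2.minAreaRect((W[l==i][:,:2]*1000).astype(np.float32)))
E
```

```text
time_s: 16.1
eef_pos: [0.4944, -0.2267, 0.2859]
ee_rot: [2.146, 2.294, 0.001]
force: [-0.6, 0.5, 0.3]
grip_width: 0.0705
scene 2249 0.1007412980341007 ((561.0326538085938, -5.596443176269531), (80.83519744873047, 228.16908264160156), 3.9292523860931396)
plane [-0.01955379 -0.00079102  0.11181941]
56 [0.51062977 0.05709651 0.09047948] [0.52290644 0.07031679 0.11535476]
40 [ 0.52140408 -0.0899474   0.09118088] [ 0.53253364 -0.07891999  0.11471978]
((540.5546875, 38.415618896484375), (300.2515563964844, 323.3297424316406), 4.139535903930664)
((443.3962707519531, 292.9342346191406), (127.721435546875, 127.45629119873047), 34.650909423828125)
((775.5029907226562, 102.60401916503906), (26.099769592285156, 48.43435287475586), 3.164639711380005)
side 1818 0.10177692368039798 ((559.87646484375, -5.112091064453125), (84.53932189941406, 230.82882690429688), 1.873295545578003)
plane [0.03405691 0.00076624 0.08208452]
64 [0.50776537 0.05714443 0.09037875] [0.5201765  0.07078498 0.11474629]
44 [ 0.5189445  -0.09106889  0.09104954] [ 0.52978239 -0.0784474   0.11543724]
((592.8486938476562, 44.02447509765625), (173.93170166015625, 327.3529968261719), 1.2265563011169434)
((773.1842651367188, 102.86725616455078), (26.796566009521484, 50.36811447143555), 0.38640472292900085)
((423.94573974609375, 19.610000610351562), (64.61351013183594, 64.8520278930664), 76.71407318115234)
((443.1573486328125, 292.68267822265625), (128.2380828857422, 127.18522644042969), 40.31929016113281)
```

View pics/scene6.png

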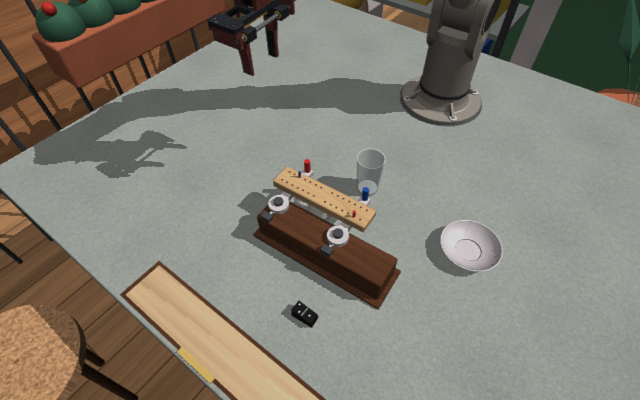

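View pics/side6.png

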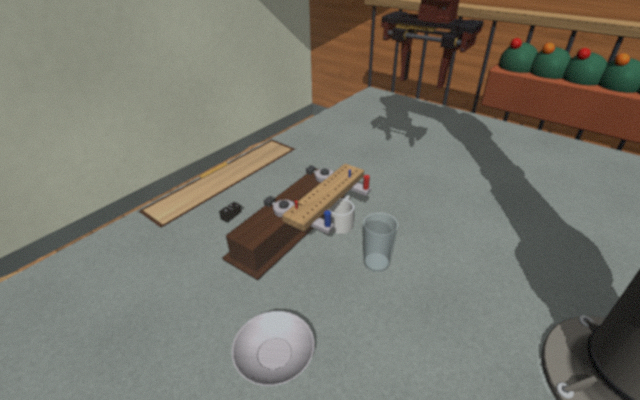

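The final views show the board lying level across both arms, between the bolt heads and the pins. It spans (275,178) to (375,220) in the scene view. The pins are where they were before placing, the bystanders are unmoved and the gripper is clear, so I'm handing in.

```bash
python3 -c "
from rig import workorder;print(workorder.job_done())"
```

```text
the job is handed in; nothing more can be done
None
```

I swung out arm a, then arm b, past the detent crest to the stop. I then laid the peg board across both arms, released it, moved the gripper well clear and handed in at about 16 s.

**Arms:** after the swing, both sat at about 4° in the world frame, matching the ledge's yaw, so they are square. The pins measured within about 1 mm (scene camera) of that after the board was placed.

**Board:** its top is at about 101–102 mm against 102 mm expected, so it lies flat on the arms. The slopes fitted from the two cameras disagree in sign (about -1° and +2° across the width), which I take as image noise. I placed its centre about 57 mm in front of the hinge line. The final outline fits also took in some pin pixels, so I confirmed the placing from the pictures: the board lies between the bolt heads and the pins.

**Bystanders:** the glass, dish and dominoes measured within about 1 mm of their starting positions. I checked the cup only by eye, and it looked unmoved.

**Force:** the highest reading I saw at the end of a move was about 6 N. I did not see readings during the moves.

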